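Box up a finished coffee scoop

ROBOT

A 6-joint arm with a two-finger parallel gripper is mounted at the origin on the work surface. World frame = base frame: x ahead of the robot, y to its left, z up, the work surface at z = 0. Lengths are in m, angles in rad, forces in N, time in s.
With the tool pointing down it reaches from about 0.35 to 0.85 m from the base axis. Payload 8.1 kg.
Tool frame: the origin (TCP) lies on the mounting face of the last link; the fingertips stand 173 mm ahead of it and the grasp point (between the pads) lies 155 mm ahead of it; z points along the fingers, y is the line along which they close (so a half turn about z gives the same grasp; the last joint's range is limited). The gripper opens to 85 mm and grips with 20 to 120 N. Pads are 22 mm wide; open, the fingers measure 114 mm over their backs; the gripper's body (76 mm by 85 mm) begins 54 mm behind the grasp point. The pads swing forward as they close: fully open they stand 13 mm farther back than shut.
Start: joints at [-0.085, 0.13, 1.488, -0, 1.523, -0.085], TCP at [0.6, 0, 0.405] pointing down, gripper open.
Joint ranges: [-2.96, 2.96], [-0.89, 2.26], [0.02, 2.5], [-1.34, 4.48], [0, 2.73], [-2.66, 2.66]. Speed limits (rad/s): [2.39, 2.39, 2.79, 3.14, 3.14, 3.14].

INTERFACE

Orientations are given as a unit quaternion [w, x, y, z].
In Python, from station import robot, vision gives the robot as it stands.
- The arm moves only by the tool drive_tool, never from a script. Its argument "commands" is a list of rows, each an object with "xyz": the shift along the world's x, y, z each as a share of 10 cm, from -1 to 1, a list of three; "rotation": the turn, a rotation vector about the world's x, y, z each as a share of 0.1 rad, from -1 to 1, a list of three; "gripper": the opening, from 0 (shut) to 1 (fully open). In form: [{"xyz": [tx, ty, tz], "rotation": [wx, wy, wz], "gripper": gripper}, ...]. A call has 1 to 10 rows; each row shifts and turns the commanded pose from where the row before left it; what a row does not reach is not made up. A row lasts 1/10 s, in which the tool goes at most 50 mm and 8.59 degrees, less where a joint would pass 70% of its speed; a pose out of reach is approached as far as the arm can. A call with a number of a shift or a turn outside -1 to 1 is refused whole. A call with a gripper value outside its range is refused whole. The fingers move at their own pace and stop on an object; "newtons" is the grip in N (left out, the last holds). Time passes only in rows, so rows that do not move let the fingers close. It gives the time, the measured TCP pose, the force, the opening and the grip force at its end, in the units of the state.
- robot.state(): the state, without advancing time (a new reading comes with each control period).
- vision.grab_frame(name): name is "scene" or "side" or "wrist"; returns the picture (384x512x3 uint8, red, green, blue); there is no depth.
- vision.camera_info(name): a dict with "K" (3x3 intrinsics, pixels), "rvec" (rotation vector, rad) and "tvec" (3), from world to camera coordinates, as OpenCV has them; the wrist camera has in their place "hand_eye" (4x4, takes a point from camera to tool coordinates, whose origin is the TCP and whose axes are the flange's). Camera axes: x right, y down, z forward; pixel columns grow to the right and rows downward; lengths in m; the calibration is good to about 2 mm. A picture is of the moment at which its call begins: read the wrist's pose just before it. camera_info takes no time and is no camera call.
- robot.hand_in(): hands the job in; it is judged then, once.
The state is a dict: "time_s": time; "q": joint angles; "joint_velocities": joint speeds; "effort": joint torques, N m; "position": TCP position; "ee_rot": TCP orientation; "contact_force": force on the tool from outside, world axes, zero at the start; "moment": the same for the moment, N m; "finger_gap": opening from 0.0 (shut) to 1.0 (fully open); "grasp_force": force on a finger pad.
Only numpy, scipy, OpenCV 4.12 (cv2) and the standard library are available. Lean on these libraries where they do the work, as an engineer would, in place of code of your own. Each camera call takes 0.05 s, during which the arm holds its last target. There are 200 camera calls.

TASK

Box up the finished dark scoop: first take the cork sanding block out of the open wooden box and put it back in the empty bay of the abrasives tray, then lay the scoop flat inside the box. Finally set the loose lid gently on the box so that it sits fully down and level on the rim all round, square with the box, and leave the oil bottle, wax tin, tool pot and rough pale scoop where they stand.

Things in the scene. Friction and masses are not known exactly. Their poses are not given: they have to be found in the camera images.
- box: Open-topped pale wooden gift box, loose, 0.35 kg, standing on the bench mat. Outside 78 mm (x) by 178 mm (y) by 45 mm high, walls and floor 6 mm thick, so 66 by 166 mm and 39 mm deep inside. Origin: centre of its underside; z up; y along its length. Turned up to 26 degrees.
- box_rim (a point): Centre of the box's mouth, level with the top of the rim, 45 mm above the box's origin. Axes as the box.
- box_floor (a point): Centre of the box's inner floor, 6 mm above the box's origin. Axes as the box.
- lid: Loose pale lid, 0.13 kg, right way up on the mat: plate 78 (x) by 178 (y) by 7 mm over a tongue 6 mm deep that drops inside the rim: 61 by 161 mm (2.5 mm play a side), stepping in to 53 by 153 mm at its foot. Dark bar handle on top, 12 (x) by 56 (y) by 21 mm high. Origin: centre of the tongue's underside (handle's top 34 mm up); z up. Seated: origin 39 mm above the box's; fits either way round.
- lid_grip (a point): Grip point in the middle of the lid's handle, 25 mm above the lid's origin. Pinch the handle across the lid's x.
- scoop: Finished dark walnut scoop, 45 g, 138 mm long, open side up on the mat. Bowl 46 mm across, 22 mm high, centre at x = -46 mm; handle 12 mm wide (y), 8 mm thick, to x = +69 mm, sloping from 17 mm high (centre line) at the bowl to 4 mm at its end on the mat. Origin: middle of its length, at underside level; x to the handle's end, z up. Turned any way; goes along the box either way round.
- scoop_grip (a point): Point inside the handle above the scoop's origin, 13.5 mm above the underside: grip there across the handle (scoop's y).
- block: Cork sanding block with a grey abrasive underside, 40 mm (x) by 56 mm (y) by 24 mm high, 40 g, lying on the floor inside the box with its y roughly along the box's y (within 9 degrees). There is room for fingers only at its two ends (along y). Origin: centre of its underside; z up.
- tray: Cream open tray of abrasives, fixed, 112 mm (x) by 175 mm (y) by 50 mm high, walls and floor 6 mm. A divider at y = +34 mm splits it: grey-green abrasive pads stand in the +y part, up to 75 mm high; the -y part is an empty bay 100 mm (x) by 113 mm (y). Origin: centre of its underside; z up. Turned up to 9 degrees.
- tray_bay (a point): Centre of the empty bay's floor, 6 mm above the tray's underside. Axes as the tray.
- bottle: Amber bottle of oil, closed, 52 mm in diameter, 95 mm high, 0.22 kg; stands 5 to 20 mm off the box, near a corner on its -x side. Leave it. Origin: centre of its underside.
- tin: Flat round aluminium wax tin with a green top, 54 mm in diameter, 38 mm high; stands 5 to 20 mm off the box, near the other corner on its -x side. Leave it. Origin: centre of its underside.
- pot: Blue ceramic tool pot, 70 mm in diameter, 85 mm high, with gouges whose handles reach 190 mm high and lean out up to 20 mm beyond the pot; stands off the -y end of the tray. Leave it. Origin: centre of its underside.
- blank: Rough pale scoop, same shape as the dark one, 3 mm fatter; lies top-and-tail beside the finished scoop, its origin 45 to 54 mm to that one's +y side and its bowl beside that one's handle end, so that fingers fit only round the middle of the dark handle. Leave it. Origin and axes as the scoop.
Things that resemble listed ones, but are neither listed nor needed, are in the scene too. Of the things like the scoop, leave any that is turquoise; of the rest the larger one is meant.

How it is judged:
By the outcome, as a careful person would: the job done as asked, in the order asked, and still so for the second after the job is handed in, with the robot touching nothing.
It also fails if it takes over 69 s, if anything falls off the work surface, if the arm or the gripper's body presses on something with over 40 N, if the wrist force passes 120 N, or if a joint passes its speed limit or range.

## Working session

There is one attempt and no reset: what is moved stays moved. The work goes in short steps, Python scripts to look and compute and a tool call to move; the robot and the scene stay as the last step left them, time stands still between calls to the robot, and variables do not carry over. Pictures are saved under pics/ and viewed, at most 10 in all, crops included, and the job is handed in when it is done.

Besides the shell and the picture viewer there is one more tool, called in YAML: its name, and indented under it one key for each argument. drive_tool: Moves the arm, as the interface text tells. Its arguments: {"type":"object","properties":{"commands":{"type":"array","items":{"type":"object","properties":{"xyz":{"type":"array","items":{"type":"number","minimum":-1,"maximum":1}},"rotation":{"type":"array","items":{"type":"number","minimum":-1,"maximum":1}},"gripper":{"type":"number"}}}},"newtons":{"type":"number"}},"required":["commands"]}

```bash
ls; mkdir -p pics; cat > h.py <<'E'
import numpy as np, cv2
from scipy.spatial.transform import Rotation as R
from station import robot, vision
def cam(name, st=None):
    c=vision.camera_info(name); K=np.array(c["K"],float)
    if name=="wrist":
        st=st or robot.state(); w,x,y,z=st["ee_rot"]
        T=np.eye(4);T[:3,:3]=R.from_quat([x,y,z,w]).as_matrix();T[:3,3]=st["position"]
        T=T@np.array(c["hand_eye"]); return K,T[:3,:3],T[:3,3]
    Rm=R.from_rotvec(np.ravel(c["rvec"])).as_matrix(); t=np.ravel(c["tvec"])
    return K,Rm.T,-Rm.T@t
def ray(C,px,z):
    K,Rw,o=C; px=np.atleast_2d(px).astype(float)
    d=(Rw@np.linalg.inv(K)@np.c_[px,np.ones(len(px))].T).T
    return o+d*((z-o[2])/d[:,2])[:,None]
def proj(C,P):
    K,Rw,o=C; p=(K@Rw.T@(np.atleast_2d(P)-o).T).T
    return p[:,:2]/p[:,2:]
def grab(name,fn):
    st=robot.state(); im=vision.grab_frame(name); np.savez("pics/"+fn+".npz",im=im,**{k:np.array(st[k]) for k in("position","ee_rot")})
    cv2.imwrite("pics/"+fn+".png",im[:,:,::-1]); return im,cam(name,st)
def load(name,fn):
    d=np.load("pics/"+fn+".npz"); return d["im"],cam(name,dict(position=d["position"],ee_rot=d["ee_rot"]))
E
python3 - <<'E'
from h import *
a,C=grab("scene","s0"); b,D=grab("side","d0"); w,W=grab("wrist","w0")
print(C[2],D[2],W[2],W[1]); s=robot.state(); print(s)
v=np.vstack([np.hstack([a,b])]); v=cv2.resize(v,(800,300)); 
E
```

```text
pics
[1.0334736  0.67036477 0.60863442] [0.39105496 0.72155034 0.89315213] [0.59942321 0.07080174 0.37270144] [[ 9.99998318e-01  1.05938914e-03 -1.49717110e-03]
 [ 5.97782267e-04 -9.59995904e-01 -2.80013406e-01]
 [-1.73392128e-03  2.80012040e-01 -9.59994922e-01]]
{'time_s': 0.15, 'q': array([-8.54048871e-02,  1.31027386e-01,  1.48903523e+00,  3.71612213e-06,
        1.52300528e+00, -8.54025662e-02]), 'joint_velocities': array([ 0.00092428, -0.00366164, -0.00249035, -0.00043342, -0.00018151,
        0.00052298]), 'effort': array([ 1.01583330e-03, -5.70061326e+01, -5.01160097e+01, -1.39109225e-04,
        9.69119486e-03, -7.10949371e-05]), 'position': array([5.99825769e-01, 3.50395506e-05, 4.03858156e-01]), 'ee_rot': array([-5.65361631e-04,  7.07107473e-01,  7.07105705e-01, -4.73765688e-04]), 'contact_force': array([ 0.40715632, -0.67117434, -0.13109861]), 'moment': array([0.04266686, 0.03494212, 0.00903084]), 'grasp_force': 0.0, 'finger_gap': 0.9966629066454699}
```

View pics/s0.png

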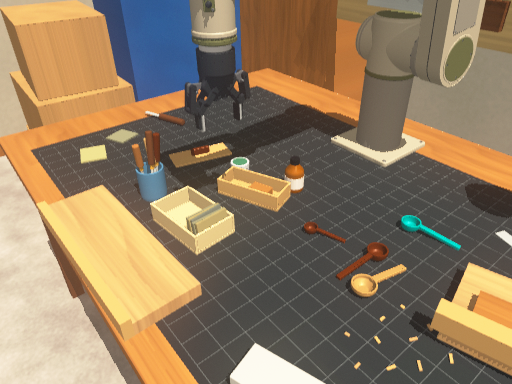

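View pics/d0.png

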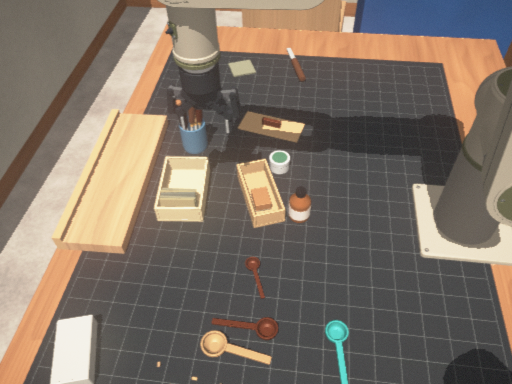

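View pics/w0.png

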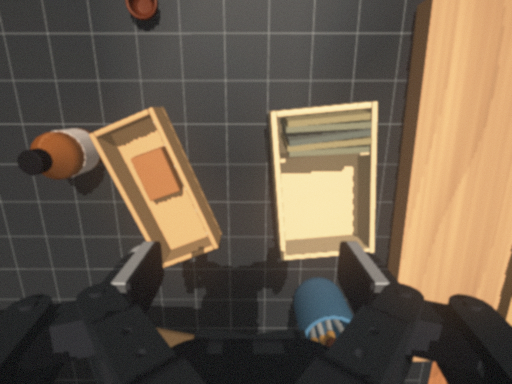

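The large dark scoop is at scene (375,253), beside the pale one at (375,283). The small dark scoop at (325,232) and the turquoise one at (430,230) are decoys, since the task wants the larger non-turquoise scoop. The box is at scene (255,188), between the tin and the bottle; the big box at (475,320) is a decoy. The tray is at (192,217) and the lid at (200,155).

```bash
python3 - <<'E'
from h import *
a,C=load("scene","s0"); b,D=load("side","d0"); w,W=load("wrist","w0")
np.set_printoptions(precision=3,suppress=True)
def both(n,p,q,z): print(n,ray(C,p,z)[0],ray(D,q,z)[0])
both("lid handle",(201,150),(272,123),.03)
both("dark bowl",(377,252),(267,327),.022); both("dark tip",(340,276),(214,321),.004)
both("pale bowl",(365,285),(214,343),.022); both("pale tip",(405,267),(270,358),.004)
both("bigbox",(475,320),(400,380),.03)
both("lid far corner",(170,157),(238,133),.013);both("lid near",(232,153),(304,128),.013)
print("box",ray(W,[(92,134),(158,107),(220,240),(163,266)],.045))
print("tray",ray(W,[(270,112),(378,102),(375,251),(283,260)],.05))
big=cv2.resize(a[220:310,290:440],None,fx=5,fy=5,interpolation=cv2.INTER_CUBIC); cv2.imwrite("pics/crop1.png",big[:,:,::-1])
E
```

```text
lid handle [ 0.494 -0.279  0.03 ] [ 0.489 -0.28   0.03 ]
dark bowl [0.445 0.333 0.022] [0.435 0.327 0.022]
dark tip [0.542 0.319 0.004] [0.546 0.319 0.004]
pale bowl [0.538 0.376 0.022] [0.535 0.372 0.022]
pale tip [0.419 0.388 0.004] [0.423 0.382 0.004]
bigbox [0.463 0.551 0.03 ] [0.183 0.404 0.03 ]
lid far corner [ 0.574 -0.33   0.013] [ 0.582 -0.246  0.013]
lid near [ 0.415 -0.229  0.013] [ 0.397 -0.287  0.013]
box [[ 0.427  0.041  0.045]
 [ 0.501  0.069  0.045]
 [ 0.563 -0.085  0.045]
 [ 0.491 -0.12   0.045]]
tray [[ 0.62   0.064  0.05 ]
 [ 0.732  0.074  0.05 ]
 [ 0.749 -0.097  0.05 ]
 [ 0.639 -0.109  0.05 ]]
```

View pics/crop1.png

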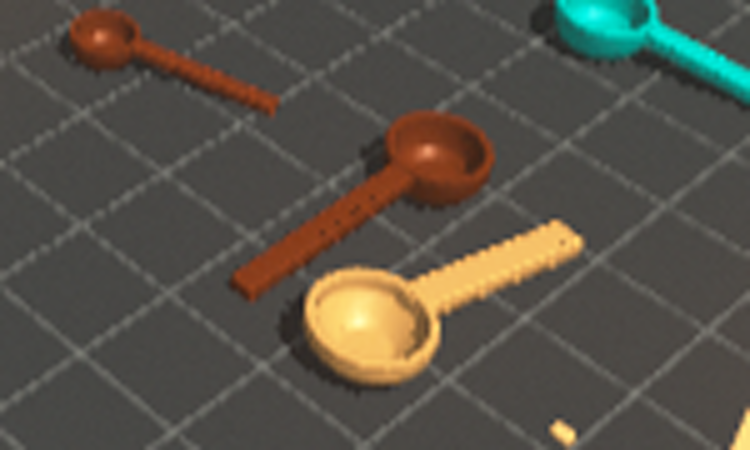

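The crop confirms it: the large dark scoop has its bowl at crop (437,155) and its handle tip at (245,285), with the pale blank alongside head-to-tail. The small and turquoise scoops are clearly different. Next I'll take wrist views of the box and lid.

drive_tool:
  commands:
    - {"xyz": [-0.3,-0.3,0.1],"gripper": 1}
    - {"xyz": [-0.3,-0.3,0.1],"gripper": 1}
    - {"xyz": [-0.3,-0.3,0],"gripper": 1}
    - {"xyz": [0,0,0],"gripper": 1}
    - {"xyz": [0,0,0],"gripper": 1}

```text
invalid input
```

```bash
python3 -c "
from h import *
grab('wrist','w1')"
```

drive_tool:
  commands:
    - {"xyz": [0,-0.4,0],"gripper": 1}
    - {"xyz": [0,-0.4,0],"gripper": 1}
    - {"xyz": [0,-0.4,0],"gripper": 1}
    - {"xyz": [0,-0.4,0],"gripper": 1}
    - {"xyz": [0,-0.4,0],"gripper": 1}
    - {"xyz": [0,0,0],"gripper": 1}
    - {"xyz": [0,0,0],"gripper": 1}

```text
invalid input
```

```bash
python3 -c "
from h import *
a,_=grab('wrist','w2'); print(robot.state()['position'])
b,_=load('wrist','w1')
cv2.imwrite('pics/w12.png',cv2.resize(np.hstack([b,a]),(800,300),interpolation=cv2.INTER_AREA)[:,:,::-1])"
```

```text
[5.99888149e-01 2.89915935e-05 4.04171688e-01]
```

View pics/w12.png

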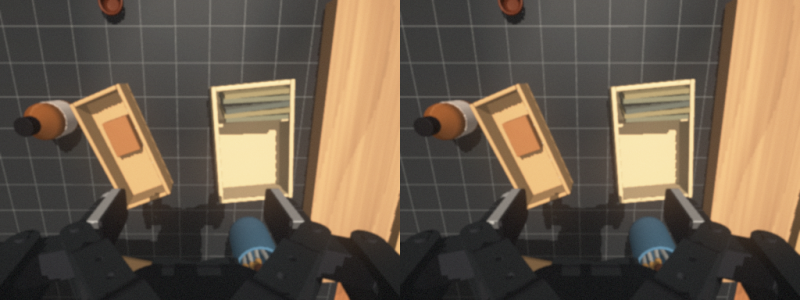

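Both calls were refused, presumably because the rows left out "rotation". The arm has not moved and the two pictures are the same as the first wrist view, so I'll resend with full rows.

drive_tool:
  commands:
    - {"xyz": [-0.3,-0.3,0.1],"rotation": [0,0,0],"gripper": 1}
    - {"xyz": [-0.3,-0.3,0.1],"rotation": [0,0,0],"gripper": 1}
    - {"xyz": [-0.3,-0.3,0],"rotation": [0,0,0],"gripper": 1}
    - {"xyz": [0,0,0],"rotation": [0,0,0],"gripper": 1}
    - {"xyz": [0,0,0],"rotation": [0,0,0],"gripper": 1}
  newtons: 30

```text
time_s: 0.75
position: [0.5096, -0.0906, 0.4249]
ee_rot: [0.0, 0.708, 0.706, 0.0]
contact_force: [0.6, 0.1, 0.8]
finger_gap: 0.998
grasp_force: 0.0
```

```bash
python3 -c "
from h import *
grab('wrist','w3')"
```

drive_tool:
  commands:
    - {"xyz": [0,-0.4,0],"rotation": [0,0,0],"gripper": 1}
    - {"xyz": [0,-0.4,0],"rotation": [0,0,0],"gripper": 1}
    - {"xyz": [0,-0.4,0],"rotation": [0,0,0],"gripper": 1}
    - {"xyz": [0,-0.4,0],"rotation": [0,0,0],"gripper": 1}
    - {"xyz": [0,-0.4,0],"rotation": [0,0,0],"gripper": 1}
    - {"xyz": [0,0,0],"rotation": [0,0,0],"gripper": 1}
    - {"xyz": [0,0,0],"rotation": [0,0,0],"gripper": 1}

```text
time_s: 1.5
position: [0.5107, -0.2901, 0.4239]
ee_rot: [-0.001, 0.707, 0.707, 0.0]
contact_force: [0.1, 1.3, 0.1]
finger_gap: 1.001
grasp_force: 0.0
```

```bash
python3 -c "
from h import *
a,_=grab('wrist','w4'); print(robot.state()['position'])
b,_=load('wrist','w3')
cv2.imwrite('pics/w34.png',cv2.resize(np.vstack([b,a])[:,:],(450,600),interpolation=cv2.INTER_AREA)[:,:,::-1]) if 0 else cv2.imwrite('pics/w34.png',np.hstack([b[:300,:400],a[:300,100:500]])[:,:,::-1])"
```

```text
[ 0.51076122 -0.28931346  0.42404728]
```

View pics/w34.png

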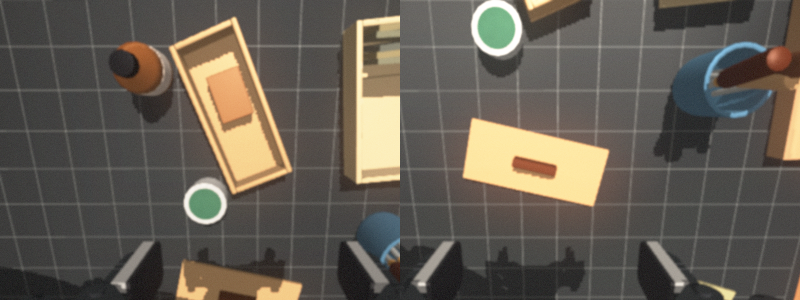

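The left panel (w3) shows the box with corners near (170,47), (237,18), (291,171) and (234,194), the cork block at (231,95), the bottle at (140,68) and the tin at (206,203). The right panel (w4) shows the lid centred at original pixel (235,162), handle along it, clear of the pot.

```bash
cat >> h.py <<'E'
def rect(im,C,z,seed,lo,hi,show=True,close=0):
    hsv=cv2.cvtColor(im,cv2.COLOR_RGB2HSV); m=cv2.inRange(hsv,np.array(lo),np.array(hi))
    if close: m=cv2.morphologyEx(m,cv2.MORPH_CLOSE,np.ones((close,close)))
    m=cv2.morphologyEx(m,cv2.MORPH_OPEN,np.ones((3,3)))
    cs,_=cv2.findContours(m,cv2.RETR_EXTERNAL,cv2.CHAIN_APPROX_NONE)
    c=min(cs,key=lambda c:-cv2.pointPolygonTest(c,tuple(map(float,seed)),True))
    P=ray(C,c[:,0],z)[:,:2]; (x,y),(w,h),a=cv2.minAreaRect((P*1000).astype(np.float32))
    if w>h: a+=90; w,h=h,w     # a: angle of short side
    a=(a+90)%180-90; print(np.round([x,y,w,h,a],1)); return x/1000,y/1000,np.radians(a)
E
python3 - <<'E'
from h import *
b,B=load("wrist","w3"); a,A=load("wrist","w4")
for p in [(186,60),(215,160),(231,95),(240,40),(350,100),(380,150)]: print(p,b[p[1],p[0]],cv2.cvtColor(b,cv2.COLOR_RGB2HSV)[p[1],p[0]])
for p in [(190,140),(280,180)]: print(p,cv2.cvtColor(a,cv2.COLOR_RGB2HSV)[p[1],p[0]])
print("box");rect(b,B,.045,(231,100),(5,60,60),(30,255,255),close=5)
print("block");rect(b,B,.030,(231,95),(5,125,150),(13,255,255))
print("lid");rect(a,A,.013,(200,150),(5,60,110),(30,255,255),close=9)
print("handle");rect(a,A,.034,(234,167),(0,130,30),(9,255,160))
E
```

```text
(186, 60) [142 110  79] [ 15 113 142]
(215, 160) [84 70 64] [ 9 61 84]
(231, 95) [237 172 112] [ 14 134 237]
(240, 40) [253 228 168] [ 21  86 253]
(350, 100) [118  98  75] [ 16  93 118]
(380, 150) [252 238 191] [ 23  62 252]
(190, 140) [ 23  90 254]
(280, 180) [ 22  91 253]
box
[478.7 -35.6 111.7 186.5  22.4]
block
[490.  -31.9  18.9  40.6  83.1]
lid
[ 491.8 -291.4  104.5  185.4   75. ]
handle
[ 763.7 -169.9   26.    29.4  -77.2]
```

```bash
python3 - <<'E'
from h import *
b,B=load("wrist","w3"); a,A=load("wrist","w4")
hb=cv2.cvtColor(b,cv2.COLOR_RGB2HSV);ha=cv2.cvtColor(a,cv2.COLOR_RGB2HSV)
print(hb[95,195:265:3].tolist()); print(ha[165,200:270:4].tolist())
for lo in(150,180,210):
  print("box");rect(b,B,.045,(231,100),(16,60,lo),(30,160,255),close=5)
  print("lid");rect(a,A,.013,(200,150),(14,50,lo-30),(30,255,255),close=9)
for s in(115,122,130):
  print("block");rect(b,B,.030,(231,95),(9,s,150),(16,255,255))
print("handle");rect(a,A,.034,(230,165),(0,130,30),(13,255,200))
E
```

```text
[[15, 123, 206], [15, 123, 157], [20, 99, 249], [21, 97, 250], [21, 95, 251], [15, 116, 181], [13, 145, 217], [14, 137, 234], [14, 135, 234], [14, 138, 235], [14, 135, 235], [14, 132, 236], [14, 134, 237], [14, 136, 237], [13, 132, 237], [14, 134, 237], [14, 132, 238], [13, 135, 233], [14, 121, 169], [14, 112, 152], [15, 115, 148], [15, 121, 173], [22, 91, 253], [14, 112, 205]]
[[23, 89, 254], [23, 90, 254], [23, 88, 254], [11, 138, 204], [8, 158, 163], [9, 165, 161], [8, 162, 165], [9, 160, 164], [8, 161, 170], [8, 160, 169], [9, 163, 164], [9, 160, 155], [9, 160, 142], [10, 152, 146], [17, 124, 239], [23, 88, 254], [22, 88, 254], [23, 90, 254]]
box
[491.  -27.   78.5 178.3  21.8]
lid
[ 490.5 -291.2   82.9  180.7   77.4]
box
[491.1 -26.9  78.  177.4  21.7]
lid
[ 490.5 -291.2   80.4  179.8   77. ]
box
[491.2 -26.9  76.7 176.6  21.6]
lid
[ 490.4 -291.2   79.3  178.8   77.1]
block
[487.6  -8.8  48.4  57.5  19.5]
block
[486.5  -8.9  42.4  56.4  17.8]
block
[486.5  -8.9  41.   55.   19.5]
handle
[ 490.7 -290.5   15.2   53.4   77.2]
```

```bash
python3 - <<'E'
from h import *
np.set_printoptions(precision=3,suppress=True)
w,W=load("wrist","w0"); a,A=load("wrist","w4"); b,B=load("wrist","w3"); s,S=load("scene","s0"); d,D=load("side","d0")
print("pot rim",ray(A,(443,78),.085))
print("handle top w4 rays",ray(A,(478,58),.15),ray(A,(478,58),.19),"scene",ray(S,(152,133),.19),ray(S,(137,147),.17),ray(D,(195,102),.19),ray(D,(177,102),.18))
print("bottle cap",ray(B,(122,62),.095),"tin",ray(B,(205,204),.038))
print("tray");rect(w,W,.05,(320,180),(15,30,150),(35,160,255),close=25)
bx=np.array([.491,-.027]);t=np.radians(21.7);Rz=np.array([[np.cos(t),-np.sin(t)],[np.sin(t),np.cos(t)]])
for p in(ray(B,(122,62),.095)[0,:2],ray(B,(205,204),.038)[0,:2],np.array([.4865,-.009])):print("in box",Rz.T@(p-bx))
E
```

```text
pot rim [[ 0.698 -0.193  0.085]]
handle top w4 rays [[ 0.682 -0.185  0.15 ]] [[ 0.654 -0.19   0.19 ]] scene [[ 0.686 -0.164  0.19 ]] [[ 0.731 -0.158  0.17 ]] [[ 0.665 -0.152  0.19 ]] [[ 0.714 -0.16   0.18 ]]
bottle cap [[0.391 0.019 0.095]] tin [[ 0.453 -0.139  0.038]]
tray
[683.9 -16.6 113.5 176.9   5.5]
in box [-0.076  0.08 ]
in box [-0.077 -0.09 ]
in box [0.002 0.018]
```

drive_tool:
  commands:
    - {"xyz": [-0.024,0.28,-0.1],"rotation": [0,0,-1],"gripper": 1}
    - {"xyz": [-0.024,0.28,-0.1],"rotation": [0,0,-1],"gripper": 1}
    - {"xyz": [-0.024,0.28,-0.1],"rotation": [0,0,-1],"gripper": 1}
    - {"xyz": [-0.024,0.28,-0.1],"rotation": [0,0,-1],"gripper": 1}
    - {"xyz": [-0.024,0.28,-0.1],"rotation": [0,0,-1],"gripper": 1}
    - {"xyz": [-0.024,0.28,-0.1],"rotation": [0,0,-1],"gripper": 1}
    - {"xyz": [-0.024,0.28,-0.1],"rotation": [0,0,-1],"gripper": 1}
    - {"xyz": [-0.024,0.28,-0.1],"rotation": [0,0,-1],"gripper": 1}
    - {"xyz": [-0.024,0.28,-0.1],"rotation": [0,0,-1],"gripper": 1}
    - {"xyz": [-0.024,0.28,-0.1],"rotation": [0,0,-1],"gripper": 1}

```text
time_s: 2.55
position: [0.4856, -0.0071, 0.3245]
ee_rot: [-0.0, 0.96, 0.281, 0.0]
contact_force: [-0.2, 0.0, 0.9]
finger_gap: 0.998
grasp_force: 0.0
```

drive_tool:
  commands:
    - {"xyz": [0,0,-0.2],"rotation": [0,0,-1],"gripper": 1}
    - {"xyz": [0,0,-0.2],"rotation": [0,0,-1],"gripper": 1}
    - {"xyz": [0,0,-0.2],"rotation": [0,0,-0.3],"gripper": 1}
    - {"xyz": [0,0,0],"rotation": [0,0,0],"gripper": 1}
    - {"xyz": [0,0,0],"rotation": [0,0,0],"gripper": 1}

```text
time_s: 3.05
position: [0.4858, -0.0089, 0.2649]
ee_rot: [-0.0, 0.985, 0.171, -0.0]
contact_force: [0.1, -0.1, -0.1]
finger_gap: 0.999
grasp_force: 0.0
```

```bash
cat >> h.py <<'E'
def pose():
    st=robot.state(); w,x,y,z=st["ee_rot"]; M=R.from_quat([x,y,z,w]).as_matrix()
    yaw=np.degrees(np.arctan2(M[1,1],M[0,1])); print(np.round(st["position"],4),"close dir",round(yaw,2),"tilt",np.round(M[:2,2],4),"gap",st["finger_gap"],"F",np.round(st["contact_force"],1),"q",np.round(st["q"],2),"t",st["time_s"])
E
python3 -c "
from h import *
pose()"
```

```text
[ 0.4858 -0.0089  0.2649] close dir -70.31 tilt [-0.0007  0.0003] gap 0.9985866471771679 F [ 0.1 -0.1 -0.1] q [-0.12 -0.06  1.95  0.    1.26  1.1 ] t 3.05
```

drive_tool:
  commands:
    - {"xyz": [0,0,-0.25],"rotation": [0,0,0],"gripper": 1}
    - {"xyz": [0,0,-0.25],"rotation": [0,0,0],"gripper": 1}
    - {"xyz": [0,0,-0.2],"rotation": [0,0,0],"gripper": 1}
    - {"xyz": [0,0,-0.12],"rotation": [0,0,0],"gripper": 1}
    - {"xyz": [0,0,0],"rotation": [0,0,0],"gripper": 0}
    - {"xyz": [0,0,0],"rotation": [0,0,0],"gripper": 0}
    - {"xyz": [0,0,0],"rotation": [0,0,0],"gripper": 0}
    - {"xyz": [0,0,0],"rotation": [0,0,0],"gripper": 0}
    - {"xyz": [0,0,0],"rotation": [0,0,0],"gripper": 0}
  newtons: 30

```text
time_s: 3.95
position: [0.4869, -0.0101, 0.1843]
ee_rot: [0.0, 0.986, 0.17, 0.001]
contact_force: [0.3, 1.3, 7.0]
finger_gap: 0.65
grasp_force: 33.3
```

drive_tool:
  commands:
    - {"xyz": [0,0,0],"rotation": [0,0,0],"gripper": 0}
    - {"xyz": [0,0,0.1],"rotation": [0,0,0],"gripper": 0}
    - {"xyz": [0,0,0.3],"rotation": [0,0,0],"gripper": 0}
    - {"xyz": [0,0,0.4],"rotation": [0,0,0],"gripper": 0}
    - {"xyz": [0,0,0.4],"rotation": [0,0,0],"gripper": 0}

```text
time_s: 4.45
position: [0.4854, -0.0099, 0.3042]
ee_rot: [-0.0, 0.986, 0.17, -0.001]
contact_force: [-0.1, -0.7, -0.8]
finger_gap: 0.651
grasp_force: 32.5
```

drive_tool:
  commands:
    - {"xyz": [0.3,-0.05,0],"rotation": [0,0,-0.5],"gripper": 0}
    - {"xyz": [0.35,-0.05,0],"rotation": [0,0,-0.5],"gripper": 0}
    - {"xyz": [0.35,-0.05,0],"rotation": [0,0,-0.5],"gripper": 0}
    - {"xyz": [0.35,-0.05,0],"rotation": [0,0,-0.5],"gripper": 0}
    - {"xyz": [0.35,-0.05,0],"rotation": [0,0,-0.5],"gripper": 0}
    - {"xyz": [0.31,-0.06,0],"rotation": [0,0,0],"gripper": 0}
    - {"xyz": [0,0,0],"rotation": [0,0,0],"gripper": 0}
    - {"xyz": [0,0,0],"rotation": [0,0,0],"gripper": 0}

```text
time_s: 5.25
position: [0.6871, -0.0411, 0.3023]
ee_rot: [-0.0, 0.999, 0.045, -0.001]
contact_force: [-0.1, 0.0, -0.2]
finger_gap: 0.648
grasp_force: 32.5
```

```bash
python3 -c "
from h import *
pose()"
```

```text
[ 0.6871 -0.0411  0.3023] close dir -84.8 tilt [-0.0013  0.0002] gap 0.6475356264231124 F [-0.1  0.  -0.2] q [-0.13  0.43  1.32  0.    1.39  1.35] t 5.25
```

drive_tool:
  commands:
    - {"xyz": [0,0,-0.3],"rotation": [0,0,0],"gripper": 0}
    - {"xyz": [0,0,-0.3],"rotation": [0,0,0],"gripper": 0}
    - {"xyz": [0,0,-0.3],"rotation": [0,0,0],"gripper": 0}
    - {"xyz": [0,0,-0.15],"rotation": [0,0,0],"gripper": 0}
    - {"xyz": [0,0,-0.1],"rotation": [0,0,0],"gripper": 0}
    - {"xyz": [0,0,-0.03],"rotation": [0,0,0],"gripper": 0}
    - {"xyz": [0,0,0],"rotation": [0,0,0],"gripper": 0}

```text
time_s: 5.95
position: [0.6873, -0.041, 0.1858]
ee_rot: [0.0, 0.999, 0.045, 0.001]
contact_force: [0.8, 0.2, -1.2]
finger_gap: 0.651
grasp_force: 32.5
```

drive_tool:
  commands:
    - {"xyz": [0,0,-0.01],"rotation": [0,0,0],"gripper": 0.78}
    - {"xyz": [0,0,0],"rotation": [0,0,0],"gripper": 0.78}
    - {"xyz": [0,0,0.02],"rotation": [0,0,0],"gripper": 0.78}
    - {"xyz": [0,0,0.1],"rotation": [0,0,0],"gripper": 0.78}
    - {"xyz": [0,0,0.25],"rotation": [0,0,0],"gripper": 0.78}
    - {"xyz": [0,0,0.4],"rotation": [0,0,0],"gripper": 0.78}
    - {"xyz": [0,0,0.4],"rotation": [0,0,0],"gripper": 0.78}

```text
time_s: 6.65
position: [0.6865, -0.0407, 0.3019]
ee_rot: [-0.0, 0.999, 0.046, -0.001]
contact_force: [1.0, 0.3, 0.0]
finger_gap: 0.78
grasp_force: 0.0
```

drive_tool:
  commands:
    - {"xyz": [-0.25,0.36,0.12],"rotation": [0,0,-0.2],"gripper": 0.6}
    - {"xyz": [-0.25,0.36,0.12],"rotation": [0,0,-0.2],"gripper": 0.6}
    - {"xyz": [-0.25,0.36,0.12],"rotation": [0,0,-0.2],"gripper": 0.6}
    - {"xyz": [-0.25,0.36,0.12],"rotation": [0,0,-0.2],"gripper": 0.6}
    - {"xyz": [-0.25,0.36,0.12],"rotation": [0,0,-0.2],"gripper": 0.6}
    - {"xyz": [-0.25,0.36,0.12],"rotation": [0,0,-0.2],"gripper": 0.6}
    - {"xyz": [-0.25,0.36,0.12],"rotation": [0,0,-0.2],"gripper": 0.6}
    - {"xyz": [-0.25,0.36,0.12],"rotation": [0,0,-0.2],"gripper": 0.6}
    - {"xyz": [-0.25,0.36,0.12],"rotation": [0,0,-0.2],"gripper": 0.6}
    - {"xyz": [-0.25,0.36,0.12],"rotation": [0,0,-0.2],"gripper": 0.6}

```text
time_s: 7.65
position: [0.4354, 0.3203, 0.4222]
ee_rot: [-0.0, 0.998, -0.055, 0.0]
contact_force: [0.6, -0.7, -0.1]
finger_gap: 0.595
grasp_force: 0.0
```

drive_tool:
  commands:
    - {"xyz": [0,0,0],"rotation": [0,0,0],"gripper": 0.6}
    - {"xyz": [0,0,0],"rotation": [0,0,0],"gripper": 0.6}
    - {"xyz": [0,0,0],"rotation": [0,0,0],"gripper": 0.6}

```text
time_s: 7.95
position: [0.4373, 0.3184, 0.4206]
ee_rot: [0.0, 0.999, -0.055, -0.0]
contact_force: [1.0, -0.7, 0.9]
finger_gap: 0.598
grasp_force: 0.0
```

```bash
python3 -c "
from h import *
pose()
a,_=grab('wrist','w5'); b,_=grab('side','d5')
cv2.imwrite('pics/v5.png',np.hstack([a[:300,60:460],cv2.resize(b[110:260,100:300],(400,300))])[:,:,::-1])"
```

```text
[0.4373 0.3184 0.4206] close dir -96.26 tilt [-0.     -0.0005] gap 0.5976730502281395 F [ 1.  -0.7  0.9] q [ 0.53 -0.04  1.63 -0.    1.55  2.21] t 7.95
```

View pics/v5.png

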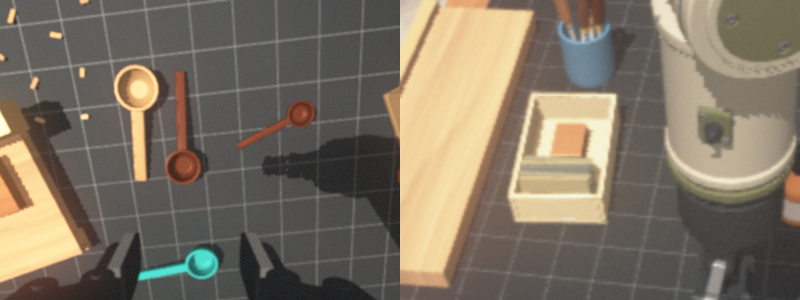

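The left panel shows the dark scoop with its bowl at original pixel (243,166) and tip at (240,72), the pale blank to its left, and the small and turquoise decoys apart. The right panel shows the cork block lying in the tray's bay.

```bash
python3 - <<'E'
from h import *
np.set_printoptions(precision=4,suppress=True)
a,A=load("wrist","w5"); hsv=cv2.cvtColor(a,cv2.COLOR_RGB2HSV)
m=cv2.inRange(hsv,np.array((0,110,40)),np.array((12,255,255)))
n,l,st,ce=cv2.connectedComponentsWithStats(m)
k=l[166,243] or l[100,240]; print(k,st[k])
ys,xs=np.where(l==k); 
rows=np.arange(ys.min(),ys.max()+1); wd=[(xs[ys==r].min(),xs[ys==r].max()) for r in rows]
print([ (int(r),int(u),int(v)) for r,(u,v) in zip(rows,wd)][::6])
top=ys.min()
tip=ray(A,[(np.mean(wd[0:3]),top)],.007)[0]
bw=[(r,u,v) for r,(u,v) in zip(rows,wd) if v-u>15]
bc=((min(b[1] for b in bw)+max(b[2] for b in bw)+1)/2, (ys.max()-(max(b[2] for b in bw)-min(b[1] for b in bw))/2))
bowl=ray(A,[bc],.022)[0]; print("tip",tip,"bowl",bc,bowl,"dist",np.linalg.norm(tip[:2]-bowl[:2]))
u=(tip-bowl)[:2];u/=np.linalg.norm(u);print("ang",np.degrees(np.arctan2(u[1],u[0])),"origin from tip",tip[:2]-.069*u,"from bowl",bowl[:2]+.046*u)
# mid handle
for r in (100,110,120): 
    U,V=wd[r-top]; print(r,ray(A,[((U+V+1)/2,r)],.0135)[0], np.linalg.norm(np.diff(ray(A,[(U,r),(V+1,r)],.0175),axis=0)))
E
```

```text
1 [ 225   71   37  114 1808]
[(71, 237, 242), (77, 235, 244), (83, 235, 244), (89, 235, 245), (95, 236, 244), (101, 236, 245), (107, 236, 245), (113, 236, 246), (119, 236, 246), (125, 237, 246), (131, 237, 246), (137, 237, 246), (143, 237, 246), (149, 237, 248), (155, 229, 256), (161, 227, 260), (167, 225, 261), (173, 226, 259), (179, 231, 255)]
tip [0.5485 0.318  0.007 ] bowl (np.float64(243.5), np.float64(166.0)) [0.4359 0.3258 0.022 ] dist 0.11286664644062207
ang -3.9829773543584683 origin from tip [0.4797 0.3228] from bowl [0.4818 0.3226]
100 [0.5152 0.3199 0.0135] 0.011972964430246452
110 [0.5036 0.3213 0.0135] 0.012081688385662957
120 [0.4917 0.3221 0.0135] 0.010973200575660891
```

drive_tool:
  commands:
    - {"xyz": [0.11,0.01,-0.4],"rotation": [0,0,0.3],"gripper": 0.4}
    - {"xyz": [0.11,0.01,-0.4],"rotation": [0,0,0],"gripper": 0.4}
    - {"xyz": [0.11,0.01,-0.4],"rotation": [0,0,0],"gripper": 0.4}
    - {"xyz": [0.11,0.01,-0.4],"rotation": [0,0,0],"gripper": 0.4}
    - {"xyz": [0,0,-0.2],"rotation": [0,0,0],"gripper": 0.4}
    - {"xyz": [0,0,0],"rotation": [0,0,0],"gripper": 0.4}
    - {"xyz": [0,0,0],"rotation": [0,0,0],"gripper": 0.4}
  newtons: 25

```text
time_s: 8.75
position: [0.4814, 0.3222, 0.2407]
ee_rot: [0.0, 0.999, -0.04, -0.0]
contact_force: [0.3, -0.1, 0.5]
finger_gap: 0.404
grasp_force: 0.0
```

```bash
python3 -c "
from h import *
pose()"
```

```text
[0.4814 0.3222 0.2407] close dir -94.62 tilt [-0.001  -0.0005] gap 0.4038583864932306 F [ 0.3 -0.1  0.5] q [ 0.5   0.21  1.71 -0.    1.22  2.15] t 8.75
```

drive_tool:
  commands:
    - {"xyz": [0,0,-0.25],"rotation": [0,0,0],"gripper": 0.4}
    - {"xyz": [0,0,-0.2],"rotation": [0,0,0],"gripper": 0.4}
    - {"xyz": [0,0,-0.1],"rotation": [0,0,0],"gripper": 0.4}
    - {"xyz": [0,0,-0.06],"rotation": [0,0,0],"gripper": 0.4}
    - {"xyz": [0,0,0],"rotation": [0,0,0],"gripper": 0}
    - {"xyz": [0,0,0],"rotation": [0,0,0],"gripper": 0}
    - {"xyz": [0,0,0],"rotation": [0,0,0],"gripper": 0}
    - {"xyz": [0,0,0],"rotation": [0,0,0],"gripper": 0}
    - {"xyz": [0,0,0],"rotation": [0,0,0],"gripper": 0}
  newtons: 25

```text
time_s: 9.65
position: [0.4815, 0.3233, 0.1808]
ee_rot: [-0.001, 0.999, -0.04, 0.001]
contact_force: [0.3, -0.3, 4.5]
finger_gap: 0.133
grasp_force: 28.6
```

drive_tool:
  commands:
    - {"xyz": [0,0,0.1],"rotation": [0,0,0],"gripper": 0}
    - {"xyz": [0,0,0.3],"rotation": [0,0,0],"gripper": 0}
    - {"xyz": [0,0,0.4],"rotation": [0,0,0],"gripper": 0}
    - {"xyz": [0,0,0.4],"rotation": [0,0,0],"gripper": 0}

```text
time_s: 10.05
position: [0.4804, 0.3227, 0.3008]
ee_rot: [0.0, 0.999, -0.04, -0.001]
contact_force: [0.4, 0.5, 0.2]
finger_gap: 0.135
grasp_force: 28.0
```

```bash
python3 -c "
from h import *
pose()
a,_=grab('scene','s6'); b,_=grab('side','d6')
cv2.imwrite('pics/v6.png',np.hstack([cv2.resize(a[100:340,190:512],(400,300)),cv2.resize(b[150:384,100:412],(400,300))])[:,:,::-1])"
```

```text
[0.4804 0.3227 0.3008] close dir -94.54 tilt [-0.0016 -0.0009] gap 0.1345189444943144 F [0.4 0.5 0.2] q [0.5  0.15 1.66 0.   1.33 2.15] t 10.05
```

View pics/v6.png

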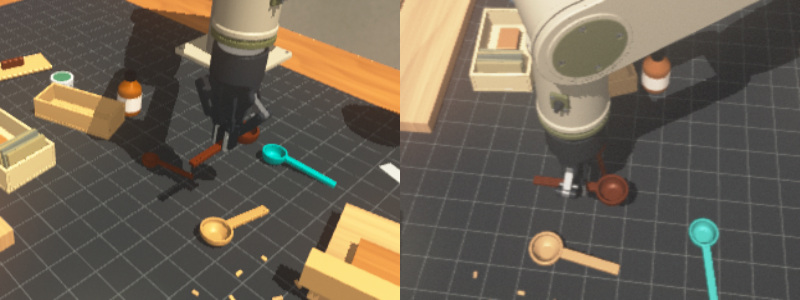

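The dark scoop is lifted and level in the fingers. The blank and both decoys are undisturbed and the box stands empty, so I'll carry the scoop over the box.

drive_tool:
  commands:
    - {"xyz": [0.005,-0.175,0],"rotation": [0,0,1],"gripper": 0}
    - {"xyz": [0.005,-0.175,0],"rotation": [0,0,1],"gripper": 0}
    - {"xyz": [0.005,-0.175,0],"rotation": [0,0,1],"gripper": 0}
    - {"xyz": [0.005,-0.175,0],"rotation": [0,0,1],"gripper": 0}
    - {"xyz": [0.005,-0.175,0],"rotation": [0,0,1],"gripper": 0}
    - {"xyz": [0.005,-0.175,0],"rotation": [0,0,1],"gripper": 0}
    - {"xyz": [0.005,-0.175,0],"rotation": [0,0,1],"gripper": 0}
    - {"xyz": [0.005,-0.175,0],"rotation": [0,0,1],"gripper": 0}
    - {"xyz": [0.005,-0.175,0],"rotation": [0,0,1],"gripper": 0}
    - {"xyz": [0.005,-0.175,0],"rotation": [0,0,1],"gripper": 0}

```text
time_s: 11.15
position: [0.4857, 0.1473, 0.2995]
ee_rot: [-0.0, 0.895, 0.446, -0.0]
contact_force: [-0.1, -0.1, -0.1]
finger_gap: 0.132
grasp_force: 28.0
```

drive_tool:
  commands:
    - {"xyz": [0.005,-0.175,0],"rotation": [0,0,1],"gripper": 0}
    - {"xyz": [0.005,-0.175,0],"rotation": [0,0,1],"gripper": 0}
    - {"xyz": [0.005,-0.175,0],"rotation": [0,0,1],"gripper": 0}
    - {"xyz": [0.005,-0.175,0],"rotation": [0,0,1],"gripper": 0}
    - {"xyz": [0.005,-0.175,0],"rotation": [0,0,1],"gripper": 0}
    - {"xyz": [0.005,-0.175,0],"rotation": [0,0,1],"gripper": 0}
    - {"xyz": [0.005,-0.175,0],"rotation": [0,0,1],"gripper": 0}
    - {"xyz": [0.005,-0.175,0],"rotation": [0,0,1],"gripper": 0}
    - {"xyz": [0.005,-0.175,0],"rotation": [0,0,1],"gripper": 0}
    - {"xyz": [0.005,-0.175,0],"rotation": [0,0,1],"gripper": 0}

```text
time_s: 12.15
position: [0.4907, -0.0276, 0.2995]
ee_rot: [-0.0, 0.572, 0.821, -0.0]
contact_force: [0.2, -0.3, -1.0]
finger_gap: 0.128
grasp_force: 28.0
```

drive_tool:
  commands:
    - {"xyz": [0,0,0],"rotation": [0,0,0.28],"gripper": 0}
    - {"xyz": [0,0,0],"rotation": [0,0,0],"gripper": 0}
    - {"xyz": [0,0,0],"rotation": [0,0,0],"gripper": 0}

```text
time_s: 12.45
position: [0.4908, -0.0264, 0.2995]
ee_rot: [-0.0, 0.562, 0.827, 0.0]
contact_force: [0.2, 1.3, -1.4]
finger_gap: 0.129
grasp_force: 28.0
```

```bash
python3 -c "
from h import *
pose()
im,C=grab('wrist','w7')
print('box');rect(im,C,.045,proj(C,(.491-.033*.929,-.027-.033*.37,.045))[0],(16,60,150),(30,160,255),close=5)
hsv=cv2.cvtColor(im,cv2.COLOR_RGB2HSV); m=cv2.inRange(hsv,np.array((0,110,40)),np.array((12,255,255)))
print(proj(C,(.491,-.027,.045)))
n,l,st,ce=cv2.connectedComponentsWithStats(m); print([(s.tolist(),c.round().tolist()) for s,c in zip(st,ce) if s[4]>150])"
```

```text
[ 0.4908 -0.0264  0.2995] close dir 21.56 tilt [-0.0004  0.0004] gap 0.128866950868298 F [ 0.2  1.3 -1.4] q [-0.16 -0.09  1.91  0.    1.32 -0.53] t 12.45
box
[484.4  -9.8  77.1 141.   21.7]
[[250.35738505 199.91705281]]
[([0, 0, 512, 384, 187736], [257.0, 192.0]), ([104, 52, 73, 80, 3170], [146.0, 90.0]), ([231, 113, 39, 222, 5560], [250.0, 229.0])]
```

drive_tool:
  commands:
    - {"xyz": [0,0,-0.3],"rotation": [0,0,0],"gripper": 0}
    - {"xyz": [0,0,-0.3],"rotation": [0,0,0],"gripper": 0}
    - {"xyz": [0,0,-0.25],"rotation": [0,0,0],"gripper": 0}
    - {"xyz": [0,0,-0.15],"rotation": [0,0,0],"gripper": 0}
    - {"xyz": [0,0,-0.07],"rotation": [0,0,0],"gripper": 0}
    - {"xyz": [0,0,-0.05],"rotation": [0,0,0],"gripper": 0}
    - {"xyz": [0,0,0],"rotation": [0,0,0],"gripper": 0}

```text
time_s: 13.2
position: [0.4911, -0.0267, 0.1877]
ee_rot: [-0.0, 0.562, 0.827, 0.0]
contact_force: [-0.6, -0.3, -0.4]
finger_gap: 0.128
grasp_force: 27.9
```

drive_tool:
  commands:
    - {"xyz": [0,0,-0.01],"rotation": [0,0,0],"gripper": 0.3}
    - {"xyz": [0,0,0],"rotation": [0,0,0],"gripper": 0.3}
    - {"xyz": [0,0,0],"rotation": [0,0,0],"gripper": 0.3}
    - {"xyz": [0,0,0.1],"rotation": [0,0,0],"gripper": 0.3}
    - {"xyz": [0,0,0.3],"rotation": [0,0,0],"gripper": 0.3}
    - {"xyz": [0,0,0.4],"rotation": [0,0,0],"gripper": 0.3}
    - {"xyz": [0,0,0.4],"rotation": [0,0,0],"gripper": 0.3}

```text
time_s: 13.9
position: [0.4906, -0.027, 0.3086]
ee_rot: [-0.0, 0.562, 0.827, -0.0]
contact_force: [0.6, -0.2, -0.2]
finger_gap: 0.299
grasp_force: 0.0
```

drive_tool:
  commands:
    - {"xyz": [0,-0.264,0.05],"rotation": [0,0,0.97],"gripper": 0.35}
    - {"xyz": [0,-0.264,0.05],"rotation": [0,0,0.97],"gripper": 0.35}
    - {"xyz": [0,-0.264,0.05],"rotation": [0,0,0.97],"gripper": 0.35}
    - {"xyz": [0,-0.264,0.05],"rotation": [0,0,0.97],"gripper": 0.35}
    - {"xyz": [0,-0.264,0],"rotation": [0,0,0.97],"gripper": 0.35}
    - {"xyz": [0,-0.264,0],"rotation": [0,0,0.97],"gripper": 0.35}
    - {"xyz": [0,-0.264,0],"rotation": [0,0,0.97],"gripper": 0.35}
    - {"xyz": [0,-0.264,0],"rotation": [0,0,0.97],"gripper": 0.35}
    - {"xyz": [0,-0.264,0],"rotation": [0,0,0.97],"gripper": 0.35}
    - {"xyz": [0,-0.264,0],"rotation": [0,0,0.97],"gripper": 0.35}

```text
time_s: 14.9
position: [0.4909, -0.2921, 0.3278]
ee_rot: [0.0, 0.109, 0.994, -0.0]
contact_force: [-0.6, 0.2, -0.2]
finger_gap: 0.347
grasp_force: 0.0
```

drive_tool:
  commands:
    - {"xyz": [0,0,0],"rotation": [0,0,0],"gripper": 0.35}
    - {"xyz": [0,0,0],"rotation": [0,0,0],"gripper": 0.35}
    - {"xyz": [0,0,0],"rotation": [0,0,0],"gripper": 0.35}

```text
time_s: 15.2
position: [0.491, -0.2903, 0.3271]
ee_rot: [0.0, 0.112, 0.994, 0.0]
contact_force: [-0.9, 0.5, -0.1]
finger_gap: 0.351
grasp_force: 0.0
```

```bash
python3 -c "
from h import *
pose()
a,_=grab('scene','s8'); b,_=grab('side','d8'); im,C=grab('wrist','w8'); print(proj(C,(.4905,-.291,.034)))
print('lid');rect(im,C,.013,proj(C,(.4905,-.291+.03,.013))[0],(14,50,150),(30,255,255),close=9)
print('handle');rect(im,C,.034,proj(C,(.4905,-.291,.034))[0],(0,130,30),(13,255,200))
cv2.imwrite('pics/v8.png',np.hstack([cv2.resize(a[140:260,120:320],(400,300)),cv2.resize(b[110:260,150:350],(400,300))])[:,:,::-1])"
```

```text
[ 0.491  -0.2903  0.3271] close dir 77.18 tilt [0.0002 0.0003] gap 0.35102228414931713 F [-0.9  0.5 -0.1] q [-0.62  0.1   1.66  0.    1.38 -1.97] t 15.2
[[249.1326967 186.3835833]]
lid
[ 490.3 -291.2   79.1  178.8   77. ]
handle
[ 488.4 -291.7   11.2   55.6   77.5]
```

View pics/v8.png

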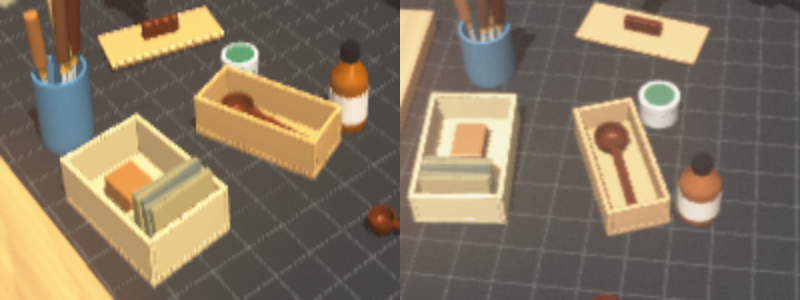

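The block is in the tray bay and the scoop lies flat in the box, bowl at the tin end. The lid is unmoved, so I'll pick it up now.

drive_tool:
  commands:
    - {"xyz": [-0.005,-0.01,-0.4],"rotation": [0,0,0],"gripper": 0.35}
    - {"xyz": [0,0,-0.4],"rotation": [0,0,0],"gripper": 0.35}
    - {"xyz": [0,0,-0.3],"rotation": [0,0,0],"gripper": 0.35}
    - {"xyz": [0,0,-0.15],"rotation": [0,0,0],"gripper": 0.35}
    - {"xyz": [0,0,-0.1],"rotation": [0,0,0],"gripper": 0.35}
    - {"xyz": [0,0,0],"rotation": [0,0,0],"gripper": 0}
    - {"xyz": [0,0,0],"rotation": [0,0,0],"gripper": 0}
    - {"xyz": [0,0,0],"rotation": [0,0,0],"gripper": 0}
    - {"xyz": [0,0,0],"rotation": [0,0,0],"gripper": 0}
    - {"xyz": [0,0,0],"rotation": [0,0,0],"gripper": 0}
  newtons: 50

```text
time_s: 16.35
position: [0.4908, -0.2922, 0.1925]
ee_rot: [0.001, 0.111, 0.994, -0.0]
contact_force: [0.7, -0.8, -1.4]
finger_gap: 0.125
grasp_force: 51.2
```

```bash
python3 -c "
from h import *
pose()"
```

```text
[ 0.4908 -0.2922  0.1925] close dir 77.23 tilt [ 0.0011 -0.0008] gap 0.1253913034559406 F [ 0.7 -0.8 -1.4] q [-0.63  0.26  1.75  0.    1.13 -1.97] t 16.35
```

drive_tool:
  commands:
    - {"xyz": [0,0,0.1],"rotation": [0,0,0],"gripper": 0}
    - {"xyz": [0,0,0.3],"rotation": [0,0,0],"gripper": 0}
    - {"xyz": [0,0,0.4],"rotation": [0,0,0],"gripper": 0}
    - {"xyz": [0,0,0.4],"rotation": [0,0,0],"gripper": 0}

```text
time_s: 16.75
position: [0.4902, -0.2917, 0.3133]
ee_rot: [-0.0, 0.111, 0.994, 0.0]
contact_force: [0.5, 0.1, -0.9]
finger_gap: 0.124
grasp_force: 51.2
```

```bash
python3 -c "
from h import *
pose()
for f in('d0','d8'):
    im,C=load('side',f); rect(im,C,.045,proj(C,(.491+.0,-.027-.07,.006))[0],(8,40,90),(35,200,255),close=5)
"
```

```text
[ 0.4902 -0.2917  0.3133] close dir 77.23 tilt [-0.0007  0.0005] gap 0.12381151060660374 F [ 0.5  0.1 -0.9] q [-0.63  0.11  1.68 -0.    1.35 -1.97] t 16.75
[ 630.9 -243.  1435.3 1854.4  -85. ]
[ 582.6 -247.2 1435.3 1951.3  -85. ]
```

drive_tool:
  commands:
    - {"xyz": [0,0.264,0.02],"rotation": [0,0,-0.97],"gripper": 0}
    - {"xyz": [0,0.264,0.02],"rotation": [0,0,-0.97],"gripper": 0}
    - {"xyz": [0,0.264,0.02],"rotation": [0,0,-0.97],"gripper": 0}
    - {"xyz": [0,0.264,0.02],"rotation": [0,0,-0.97],"gripper": 0}
    - {"xyz": [0,0.264,0],"rotation": [0,0,-0.97],"gripper": 0}
    - {"xyz": [0,0.264,0],"rotation": [0,0,-0.97],"gripper": 0}
    - {"xyz": [0,0.264,0],"rotation": [0,0,-0.97],"gripper": 0}
    - {"xyz": [0,0.264,0],"rotation": [0,0,-0.97],"gripper": 0}
    - {"xyz": [0,0.264,0],"rotation": [0,0,-0.97],"gripper": 0}
    - {"xyz": [0,0.264,0],"rotation": [0,0,-0.97],"gripper": 0}

```text
time_s: 17.75
position: [0.4904, -0.0269, 0.3207]
ee_rot: [0.0, 0.563, 0.826, 0.0]
contact_force: [0.0, -0.7, -0.9]
finger_gap: 0.125
grasp_force: 51.3
```

drive_tool:
  commands:
    - {"xyz": [0,0,0],"rotation": [0,0,0],"gripper": 0}
    - {"xyz": [0,0,0],"rotation": [0,0,0],"gripper": 0}
    - {"xyz": [0,0,0],"rotation": [0,0,0],"gripper": 0}

```text
time_s: 18.05
position: [0.4906, -0.0286, 0.3202]
ee_rot: [0.0, 0.561, 0.828, -0.0]
contact_force: [1.2, -0.6, -1.2]
finger_gap: 0.125
grasp_force: 51.3
```

```bash
python3 -c "
from h import *
pose()"
```

```text
[ 0.4906 -0.0286  0.3202] close dir 21.72 tilt [ 0.0006 -0.0005] gap 0.12471544238920207 F [ 1.2 -0.6 -1.2] q [-0.16 -0.11  1.89 -0.    1.36 -0.54] t 18.05
```

```bash
python3 -c "
from h import *
im,C=grab('wrist','w9'); z=.3202-.1925+.013
print('lid');rect(im,C,z,proj(C,(.4906-.07*.37+.03*.929,-.0276+.07*.929+.03*.37,z))[0],(14,50,150),(30,255,255),close=3)
pose(); grab('wrist','w9b'); pose()
hsv=cv2.cvtColor(im,cv2.COLOR_RGB2HSV);print(proj(C,(.4906-.07*.37+.03*.929,-.0276+.07*.929+.03*.37,z)))"
```

```text
lid
[478.3   1.6  77.8 113.1  21.6]
[ 0.4906 -0.0287  0.32  ] close dir 21.68 tilt [ 0.0004 -0.0004] gap 0.1296046974429975 F [-0.6 -0.2 -1.2] q [-0.16 -0.11  1.89 -0.    1.36 -0.54] t 18.1
[ 0.4905 -0.0288  0.3199] close dir 21.65 tilt [ 0.0002 -0.0003] gap 0.12952079331292565 F [-0.5  0.4 -1.8] q [-0.16 -0.11  1.89 -0.    1.36 -0.54] t 18.15
[[314.00300455 105.31395551]]
```

drive_tool:
  commands:
    - {"xyz": [0.007,0.016,-0.25],"rotation": [0,0,0],"gripper": 0}
    - {"xyz": [0,0,-0.25],"rotation": [0,0,0],"gripper": 0}
    - {"xyz": [0,0,-0.15],"rotation": [0,0,0],"gripper": 0}
    - {"xyz": [0,0,-0.1],"rotation": [0,0,0],"gripper": 0}
    - {"xyz": [0,0,0],"rotation": [0,0,0],"gripper": 0}
    - {"xyz": [0,0,0],"rotation": [0,0,0],"gripper": 0}

```text
time_s: 18.75
position: [0.4915, -0.0267, 0.2453]
ee_rot: [0.0, 0.562, 0.827, 0.0]
contact_force: [0.6, 0.4, -1.1]
finger_gap: 0.125
grasp_force: 51.3
```

drive_tool:
  commands:
    - {"xyz": [0,0,-0.04],"rotation": [0,0,0],"gripper": 0}
    - {"xyz": [0,0,-0.03],"rotation": [0,0,0],"gripper": 0}
    - {"xyz": [0,0,-0.03],"rotation": [0,0,0],"gripper": 0}
    - {"xyz": [0,0,0],"rotation": [0,0,0],"gripper": 0}

```text
time_s: 19.15
position: [0.491, -0.0263, 0.2343]
ee_rot: [-0.0, 0.562, 0.827, -0.0]
contact_force: [0.4, 0.7, -1.7]
finger_gap: 0.122
grasp_force: 51.3
```

```bash
python3 -c "
from h import *
pose()"
```

```text
[ 0.491  -0.0263  0.2343] close dir 21.67 tilt [-0.0006  0.0001] gap 0.12187971659330991 F [ 0.4  0.7 -1.7] q [-0.16 -0.01  1.96 -0.    1.19 -0.54] t 19.15
```

The tongue has gone 3 mm below the rim with no contact force. I'll ease the lid down the rest of the way.

drive_tool:
  commands:
    - {"xyz": [0,0,-0.01],"rotation": [0,0,0],"gripper": 0}
    - {"xyz": [0,0,-0.01],"rotation": [0,0,0],"gripper": 0}
    - {"xyz": [0,0,-0.005],"rotation": [0,0,0],"gripper": 0}
    - {"xyz": [0,0,0],"rotation": [0,0,0],"gripper": 0}
    - {"xyz": [0,0,0],"rotation": [0,0,0],"gripper": 0}

```text
time_s: 19.65
position: [0.4912, -0.0264, 0.2322]
ee_rot: [0.0, 0.562, 0.827, 0.0]
contact_force: [-0.8, 0.9, -1.1]
finger_gap: 0.125
grasp_force: 51.3
```

drive_tool:
  commands:
    - {"xyz": [0,0,-0.01],"rotation": [0,0,0],"gripper": 0}
    - {"xyz": [0,0,0],"rotation": [0,0,0],"gripper": 0}
    - {"xyz": [0,0,0],"rotation": [0,0,0],"gripper": 0}

```text
time_s: 19.95
position: [0.4912, -0.0264, 0.2312]
ee_rot: [-0.0, 0.562, 0.827, -0.0]
contact_force: [0.3, 0.3, -0.7]
finger_gap: 0.123
grasp_force: 51.3
```

drive_tool:
  commands:
    - {"xyz": [0,0,-0.006],"rotation": [0,0,0],"gripper": 0}
    - {"xyz": [0,0,0],"rotation": [0,0,0],"gripper": 0}
    - {"xyz": [0,0,0],"rotation": [0,0,0],"gripper": 0}

```text
time_s: 20.25
position: [0.4913, -0.0264, 0.231]
ee_rot: [0.0, 0.562, 0.827, 0.0]
contact_force: [-3.5, 0.6, 6.1]
finger_gap: 0.124
grasp_force: 52.1
```

drive_tool:
  commands:
    - {"xyz": [0,0,0],"rotation": [0,0,0],"gripper": 0.35}
    - {"xyz": [0,0,0],"rotation": [0,0,0],"gripper": 0.35}
    - {"xyz": [0,0,0],"rotation": [0,0,0],"gripper": 0.35}
    - {"xyz": [0,0,0.1],"rotation": [0,0,0],"gripper": 0.35}
    - {"xyz": [0,0,0.3],"rotation": [0,0,0],"gripper": 0.35}
    - {"xyz": [0,0,0.4],"rotation": [0,0,0],"gripper": 0.35}
    - {"xyz": [0,-0.1,0.4],"rotation": [0,0,0],"gripper": 0.35}
    - {"xyz": [0.12,-0.25,0.4],"rotation": [0,0,0],"gripper": 0.35}
    - {"xyz": [0.12,-0.25,0.4],"rotation": [0,0,0],"gripper": 0.35}

```text
time_s: 21.15
position: [0.515, -0.0866, 0.4334]
ee_rot: [0.001, 0.561, 0.828, 0.0]
contact_force: [1.4, -0.0, 0.3]
finger_gap: 0.351
grasp_force: 0.0
```

drive_tool:
  commands:
    - {"xyz": [0,0,0],"rotation": [0,0,0],"gripper": 0.35}
    - {"xyz": [0,0,0],"rotation": [0,0,0],"gripper": 0.35}
    - {"xyz": [0,0,0],"rotation": [0,0,0],"gripper": 0.35}

```text
time_s: 21.45
position: [0.5148, -0.0861, 0.4296]
ee_rot: [-0.001, 0.562, 0.827, -0.0]
contact_force: [0.0, 0.3, -0.6]
finger_gap: 0.351
grasp_force: 0.0
```

```bash
python3 -c "
from h import *
pose()
im,C=grab('wrist','wA')
rect(im,C,.052,proj(C,(.491+.025*.929,-.027+.025*.37,.052))[0],(14,50,150),(30,255,255),close=3)
a,_=grab('scene','sA'); b,_=grab('side','dA')
cv2.imwrite('pics/vA.png',np.hstack([cv2.resize(a[135:235,140:310],(400,235),interpolation=2),cv2.resize(b[130:248,160:360],(400,235),interpolation=2)])[:,:,::-1])"
```

```text
[ 0.5148 -0.0861  0.4296] close dir 21.66 tilt [-0.0016  0.0006] gap 0.35111009827267325 F [ 0.   0.3 -0.6] q [-0.26 -0.09  1.67  0.    1.57 -0.64] t 21.45
[491.2 -26.4  79.5 177.8  21.6]
```

View pics/vA.png

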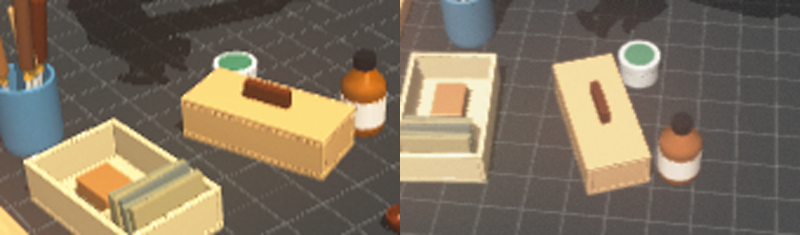

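The lid sits flush and square on the box, measured at (491.2, -26.4) mm and 21.6° against the box's (491, -27) mm and 21.7°. The bottle, tin, pot and tray are undisturbed.

```bash
python3 -c "
from station import robot
print(robot.hand_in())"
```

```text
the job is handed in; nothing more can be done
None
```

The job is done and handed in at about 21.6 s: the cork block is in the tray's bay, the dark scoop lies in the box with the lid seated level and square on it, and the bottle, tin, pot and pale scoop were left where they stood.

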